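# Trip and reset the earth-leakage breaker, then hold the dead-man paddle

### The arm

A 6-joint arm with a two-finger parallel gripper is mounted at the origin on a cart in front of the work surface, level with it; the furniture and walls round the work are solid. World frame = base frame: x ahead of the robot, y to its left, z up, the work surface at z = 0. Lengths are in m, angles in rad, forces in N, time in s.
With the tool pointing down it reaches from about 0.375 to 0.9 m from the base axis. Payload 3.1 kg.
Tool frame: the origin (TCP) lies between the finger pads; the fingertips stand manip.finger_overhang ahead of it and the grasp point (between the pads) lies 5 mm behind it (manip.finger_overhang is the distance from the TCP to the fingertips, in m); z points along the fingers, y is the line along which they close (so a half turn about z gives the same grasp; the last joint's range is limited). The gripper opens to 85 mm and grips with 20 to 120 N. Pads are 22 mm wide; open, the fingers measure 114 mm over their backs; the gripper's body (76 mm by 85 mm) begins 54 mm behind the grasp point. The pads swing forward as they close: fully open they stand 13 mm farther back than shut.
Start: joints at [-1.5, 0.527, 1.433, -0, 1.181, -0.178], TCP at [0.155, -0.606, 0.245] pointing down, gripper open.
Joint ranges: [-3.08, 3.08], [-0.75, 2.2], [0.22, 2.44], [-1.43, 4.57], [0, 2.65], [-2.85, 2.85]. Speed limits (rad/s): [2.79, 2.79, 3.14, 3.14, 3.14, 3.14].

### API

Orientations are given as a unit quaternion [x, y, z, w].
In Python, from station import manip gives the robot as it stands.
- The arm moves only by the tool drive_tool, never from a script. Its argument "plan" is a list of rows, each a list of 7 numbers: the shift along the tool's x, y, z in m, then the turn, a rotation vector about the tool's x, y, z in degrees, then the opening, from -1 (shut) to 1 (fully open). In form: [[x, y, z, wx, wy, wz, gripper], ...]. A call has 1 to 10 rows; each row shifts and turns the commanded pose from where the row before left it, along the tool's axes as they then stand; what a row does not reach is not made up. A row lasts 1/10 s, in which the tool goes at most 50 mm and 8.59 degrees, less where a joint would pass 70% of its speed; a pose out of reach is approached as far as the arm can. A call is refused whole if a number of a shift passes 0.05 or a number of a turn 8.59, either way. A call with a gripper value outside its range is refused whole. The fingers move at their own pace and stop on an object; "newtons" is the grip in N (left out, the last holds). Time passes only in rows, so rows that do not move let the fingers close. It gives the time, the measured TCP pose, the force, the opening and the grip force at its end, in the units of the state.
- manip.sense(): the state, without advancing time (a new reading comes with each control period).
- manip.snapshot(name): name is "scene" or "top" or "wrist"; returns a dict with "image" (480x640x3 uint8, red, green, blue), "z_map" (480x640 float32, m along the optical axis (not along the pixel's ray), 0 where there is no reading), "fov_y" (degrees; the focal length in pixels is half the picture's height over the tangent of half this angle, whatever the lens; pixels are square), "cx", "cy" (the principal point, pixels), "extrinsics" (4x4, takes a point from camera to world coordinates); the wrist camera has in their place "mount" (4x4, takes a point from camera to tool coordinates, whose origin is the TCP and whose axes are the flange's). Camera axes: x right, y up, looking along -z (the intrinsics and any distortion apply to the point x, -y, -z); pixel columns grow to the right and rows downward; lengths in m; the calibration is good to about 2 mm. A picture is of the moment at which its call begins: read the wrist's pose just before it.
- manip.sign_off(): hands the job in; it is judged then, once.
The state is a dict: "t": time; "q": joint angles; "qd": joint speeds; "tau": joint torques, N m; "tcp_pos": TCP position; "tool_rot": TCP orientation; "force": force on the tool from outside, world axes, zero at the start; "ft_torque": the same for the moment, N m; "finger_gap": opening from 0.0 (shut) to 1.0 (fully open); "gripper_force": force on a finger pad.
Only numpy, scipy, OpenCV 4.12 (cv2) and the standard library are available. Lean on these libraries where they do the work, as an engineer would, in place of code of your own. Each camera call takes 0.05 s, during which the arm holds its last target. There are 200 camera calls.

### The job

Do the start-of-shift safety check at the bench: press the yellow test button on the earth-leakage breaker so that its grey lever drops, then lift the lever back up until it latches and let go of it. With the supply back on, press the black hold-to-run paddle on the yellow unit gently down to its middle position (paddle level, pointer in the green band) without ever pushing it through to the bottom, and finish while still holding it there; leave the tools lying round about where they are.

Things in the scene. Friction and masses are not known exactly. Their poses are not given: they have to be found in the camera images.
- breaker_box: grey steel box fixed to the bench, 150 (x) x 170 (y) mm. Origin: centre of its underside; x points from its low front (64 mm) to its high back (119 mm), y left, z up. Cover slopes up along x at 0.349 rad; the dark breaker on it has a flat face (122 mm up-slope x 130 mm wide) parallel to the cover; face centre at (-0.004, 0, 0.104). Button 20 mm down-slope, 42 mm right (-y) of that centre
- test_button (a joint): travel of the yellow test button square into the sloping face, m: 0 released, 0.006 fully home. Sprung back: about 2 N start it moving, about 5 N bring it home; the breaker trips somewhere between 2 and 5 mm
- test_button_top (a point): centre of the yellow button's round top, 14 mm across, 11 mm above the breaker's face when released; moves with the button
- breaker_lever (a joint): angle of the grey lever, rad: 0 up (on, latched, leaning 0.40 up-slope from the face's normal), 0.80 dropped (off, leaning 0.40 down-slope, to the robot). A spring throws it down when tripped and resists lifting with about 3 N at the tip; it latches by itself when lifted to 0 or slightly past (stop at -0.07) with the test button released, and drops again if let go before
- breaker_lever_tip (a point): middle of the free end of the grey lever in the middle of the breaker's face: a bar 18 mm wide (y), 12 mm thick, its end 44 mm from its pivot. The pivot's axis is parallel to the box's y, 14 mm under the face's centre, so the tip stands about 27 mm above the face in both positions
- run_unit: hold-to-run unit fixed to the bench: yellow housing, dark base plate 170 (x) x 94 (y) mm, black paddle on top. Origin: centre of its underside; x points from the paddle's free end (robot side) to its hinge at (0.055, 0, 0.052), y left, z up. Index plate at the paddle's left (x -0.020, y 0.034, 72 mm high) with white, green, red bands from the top; a white pointer shows off, run, pressed through
- run_paddle (a joint): angle pressed down, rad: 0 released (free end raised 0.12), 0.12 middle, level (run), 0.24 at the bottom (cuts out). Sprung up: at the pad 4 N start it, about 6 N bring it to the middle, where a second spring makes a clear step: going on needs 15 N, 21 N reach the bottom. The hold counts from 0.085 to 0.155; past 0.19 it is pressed through
- run_paddle_pad (a point): where to press: middle of the ribbed area on the paddle's top, 100 mm from the hinge; paddle 46 mm wide, 9 mm thick, free end 30 mm further out. 69 mm above the bench when released, 57 mm in the middle position; moves with the paddle
- screwdriver: orange-handled screwdriver 215 mm long lying beside the hold-to-run unit; leave it
- plug_gauge: grey plug gauge with a red ring at one end, 89 mm long and 20 mm high, lying at the other side of the hold-to-run unit; leave it
- pliers: red-handled pliers 190 mm long lying at the right behind the work; leave them

How it is judged:
By the outcome, as a careful person would: the job done as asked, in the order asked, and still so for the second after the job is handed in, while the arm keeps its last pose, push and grip.
It also fails if it takes over 40 s, if anything falls off the work surface, if the arm or the gripper's body presses on something with over 40 N, if the wrist force passes 120 N, or if a joint passes its speed limit or range.

## Working session

There is one attempt and no reset: what is moved stays moved. The work goes in short steps, Python scripts to look and compute and a tool call to move; the robot and the scene stay as the last step left them, time stands still between calls to the robot, and variables do not carry over. Pictures are saved under pics/ and viewed, at most 10 in all, crops included, and the job is handed in when it is done.

Besides the shell and the picture viewer there is one more tool, called after ">>>" as name(argument=value, ...) on one line, values as JSON. drive_tool: Moves the arm, as the interface text tells. Its arguments: {"type":"object","properties":{"plan":{"type":"array"},"newtons":{"type":"number"}},"required":["plan"]}

```bash
mkdir -p pics; ls
cat > h.py <<'E'
import numpy as np, cv2
from station import manip
from scipy.spatial.transform import Rotation as R
def snap(n):
    s=manip.sense(); d=manip.snapshot(n)
    if 'extrinsics' in d: T=np.array(d['extrinsics'])
    else:
        T=np.eye(4);T[:3,:3]=R.from_quat(s['tool_rot']).as_matrix();T[:3,3]=s['tcp_pos'];T=T@np.array(d['mount'])
    f=240/np.tan(np.radians(d['fov_y'])/2)
    z=d['z_map'];v,u=np.mgrid[:480,:640]
    P=np.stack([(u-d['cx'])/f*z,-(v-d['cy'])/f*z,-z],-1)@T[:3,:3].T+T[:3,3]
    P[z==0]=np.nan
    return d['image'],P,d
E
python3 - <<'E'
from h import *
s=manip.sense();print(s, manip.finger_overhang)
for n in ('scene','top'):
    im,P,d=snap(n);np.save(n+'.npy',P);cv2.imwrite(f'pics/{n}.png',im[...,::-1])
    print({k:v for k,v in d.items() if k not in('image','z_map')})
E
```

```text
pics
{'t': 0.0, 'q': array([-1.49950808e+00,  5.28471028e-01,  1.43395054e+00, -4.46666107e-06,
        1.18137747e+00, -1.78519625e-01]), 'qd': array([ 3.88327164e-05, -1.16433367e-04, -1.38729132e-03, -5.77221398e-04,
        1.42371178e-03,  1.36966109e-03]), 'tau': array([-2.05546708e-04, -4.42357707e+01, -1.78023702e+01, -3.29150462e-04,
        8.39666318e-03,  5.17661775e-06]), 'tcp_pos': array([ 0.15447556, -0.60488062,  0.24431525]), 'tool_rot': array([ 9.92208930e-01,  1.24580187e-01,  5.70577588e-05, -1.10171577e-03]), 'force': array([ 0.35573627,  0.02121008, -0.34550345]), 'ft_torque': array([ 0.03259381,  0.03406765, -0.01733826]), 'gripper_force': 0.0, 'finger_gap': 0.9985297979188498} 0.014
{'fov_y': 49.16525270220481, 'cx': 319.5570908280517, 'cy': 245.94625689296058, 'extrinsics': array([[ 0.77549975,  0.46911923, -0.42252488,  0.1982813 ],
       [-0.63127594,  0.56606314, -0.53015394, -0.61113367],
       [-0.00952965,  0.67786404,  0.73512552,  0.7954272 ],
       [ 0.        ,  0.        ,  0.        ,  1.        ]])}
{'fov_y': 57.68700422908045, 'cx': 318.3649417635719, 'cy': 242.41132730482644, 'extrinsics': array([[ 0.02975763,  0.99697011, -0.07186848,  0.50849165],
       [-0.99931324,  0.03126163,  0.0198935 , -0.13600327],
       [ 0.02207995,  0.07122714,  0.99721571,  0.94481311],
       [ 0.        ,  0.        ,  0.        ,  1.        ]])}
```

View pics/scene.png

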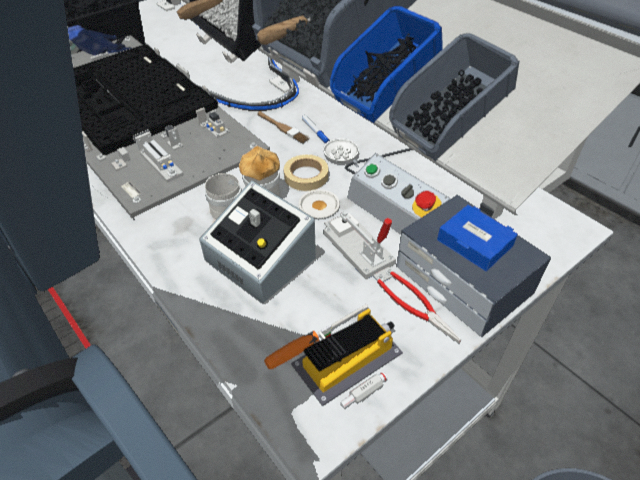

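View pics/top.png

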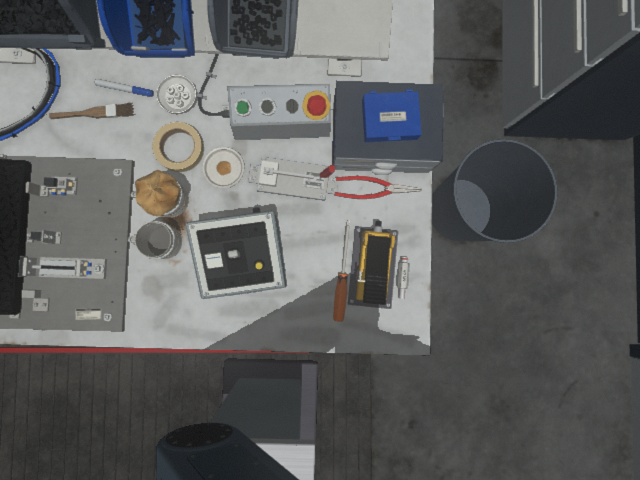

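The scene and top views show the breaker box at top (235,252), with the button at (259,265) and the lever at (233,254). The run unit is at (375,265), between the screwdriver (342,280) and the gauge (403,275). Next I'll fit their poses.

```bash
cat > m.py <<'E'
from h import *
for n,rb,rp in (('top',(185,205,290,302),(345,218,400,312)),('scene',(200,180,320,300),(290,300,405,405))):
    P=np.load(n+'.npy');im=cv2.imread(f'pics/{n}.png').astype(int);B,G,Rr=im[...,0],im[...,1],im[...,2]
    def reg(r):
        m=np.zeros(P.shape[:2],bool);m[r[1]:r[3],r[0]:r[2]]=1;return m&np.isfinite(P[...,2])
    m=reg(rb)&(Rr>140)&(G>120)&(B<90);print(n,'button',m.sum(),np.median(P[m],0))
    dark=reg(rb)&(im.max(-1)<70)&(P[...,2]>.06)&(P[...,2]<.15)
    Q=P[dark]
    for _ in range(5):
        c=Q.mean(0);nv=np.linalg.svd(Q-c,full_matrices=False)[2][2];nv*=np.sign(nv[2]);Q=Q[abs((Q-c)@nv)<.004]
    print(' face n',nv,'tilt',np.arccos(nv[2]),'yaw',np.arctan2(-nv[1],-nv[0]),len(Q))
    r=cv2.minAreaRect(Q[:,:2].astype(np.float32));print(' face rect',r,'meanz',c)
    al=reg(rb);L=P[al];L=L[((L-c)@nv>.018)&((L-c)@nv<.05)&(np.linalg.norm((L-c)[:,:2],axis=1)<.05)]
    print(' lever',len(L),L.mean(0) if len(L) else 0, L[L[:,2]>L[:,2].max()-.006].mean(0) if len(L) else 0)
    m=reg(rp)&(im.max(-1)<75)&(P[...,2]>.045)&(P[...,2]<.1);Q=P[m]
    for _ in range(5):
        c=Q.mean(0);nv=np.linalg.svd(Q-c,full_matrices=False)[2][2];nv*=np.sign(nv[2]);Q=Q[abs((Q-c)@nv)<.004]
    print(' pad n',nv,'yaw',np.arctan2(nv[1],nv[0]),c,cv2.minAreaRect(Q[:,:2].astype(np.float32)),len(Q))
    m=reg(rp)&(P[...,2]>.002)&(P[...,2]<.012);print(' base',cv2.minAreaRect(P[m][:,:2].astype(np.float32)))
E
python3 m.py
```

```text
top button 32 [ 0.52094621 -0.03963287  0.1082682 ]
 face n [-0.33606162 -0.05850638  0.94002106] tilt 0.3481042898432037 yaw 0.17236665922593652 3477
 face rect ((0.5374128818511963, 0.005296617746353149), (0.11326771229505539, 0.127689927816391), 9.600502967834473) meanz [0.53927113 0.00267648 0.10676682]
 lever 72 [0.54118443 0.00602239 0.13401107] [0.54132859 0.0062988  0.13526491]
 pad n [1.12742922e-01 5.15899976e-04 9.93624057e-01] yaw 0.00457586488364361 [ 0.52005612 -0.27218825  0.06524221] ((0.5212486386299133, -0.27288389205932617), (0.04607382416725159, 0.1364167481660843), 85.65979766845703) 1449
 base ((0.5330378413200378, -0.2724379301071167), (0.20180261135101318, 0.1187986209988594), 1.459810733795166)
scene button 94 [ 0.52532417 -0.02961793  0.09918787]
 face n [-0.33566254 -0.06514425  0.93972703] tilt 0.3489652409609105 yaw 0.19169356670012555 3034
 face rect ((0.5330827832221985, 0.004643768072128296), (0.11391159892082214, 0.1279662549495697), 9.350515365600586) meanz [ 0.53213741 -0.00249517  0.10436378]
 lever 77 [0.53793236 0.00557865 0.13246839] [0.53870103 0.00601752 0.13475478]
 pad n [ 0.11150219 -0.02401036  0.99347409] yaw -0.21209664074653978 [ 0.51396669 -0.27349093  0.0652397 ] ((0.5173185467720032, -0.2723778784275055), (0.04685542359948158, 0.13435858488082886), 85.88854217529297) 1889
 base ((0.5391538739204407, -0.26079827547073364), (0.21251177787780762, 0.21347463130950928), 50.45642852783203)
```

```bash
cat >> h.py <<'E'
yaw=.165;c,s_=np.cos(yaw),np.sin(yaw);ca,sa=np.cos(.349),np.sin(.349)
U=np.array([ca*c,ca*s_,sa]);Yb=np.array([-s_,c,0]);N=np.cross(U,Yb)
FC=np.array([.5363,.0055,.1043]); RB=np.column_stack([U,-Yb,-N])
BT=np.array([.5208,-.0398,.108])
ya=-.075;RP=np.column_stack([[np.cos(ya),np.sin(ya),0],[np.sin(ya),-np.cos(ya),0],[0,0,-1]])
PAD=np.array([.4845,-.270,.069])
np.set_printoptions(suppress=True,precision=4)
def go(p,Rg=None,s=None):
    s=s or manip.sense();R0=R.from_quat(s['tool_rot']).as_matrix()
    print('t',s['t'],'shift tool',R0.T@(p-np.array(s['tcp_pos'])), 'F',s['force'],'gap',s['finger_gap'])
    if Rg is not None: print('turn deg',np.degrees(R.from_matrix(R0.T@Rg).as_rotvec()))
E
python3 -c "
from h import *
go(np.array([.48,-.05,.225]),RB)
print(N,FC-.02*U-.042*Yb+.011*N)"
```

```text
t 0.1 shift tool [ 0.4526 -0.4572  0.0204] F [ 0.9776  0.4597 -0.9792] gap 0.9990463171435405
turn deg [-0.9596 19.9703  4.7891]
[-0.3373 -0.0562  0.9397] [ 0.5209 -0.0396  0.1078]
```

>>> drive_tool(plan=[[0.025,-0.025,0,0,0,0,-1],[0.025,-0.025,0,0,0,0,-1],[0.025,-0.025,0,0,0,0,-1],[0.025,-0.025,0,0,0,0,-1],[0.025,-0.025,0,0,0,0,-1],[0.025,-0.025,0,0,0,0,-1],[0.025,-0.025,0,0,0,0,-1],[0.025,-0.025,0,0,0,0,-1],[0.025,-0.025,0,0,0,0,-1],[0.025,-0.025,0,0,0,0,-1]], newtons=30)

```text
t: 1.1
tcp_pos: [0.3354, -0.3, 0.2451]
tool_rot: [0.992, 0.124, -0.0, -0.0]
force: [0.6, 0.6, -0.8]
finger_gap: 0.002
gripper_force: 0.0
```

>>> drive_tool(plan=[[0.025,-0.025,0,0,0,0,-1],[0.025,-0.025,0,0,0,0,-1],[0.025,-0.025,0,0,0,0,-1],[0.025,-0.025,0,0,0,0,-1],[0.025,-0.025,0,0,0,0,-1],[0.025,-0.025,0,0,0,0,-1],[0.025,-0.025,0,0,0,0,-1],[0.025,-0.025,0,0,0,0,-1],[0,0,0,0,0,0,-1],[0,0,0,0,0,0,-1]])

```text
t: 2.1
tcp_pos: [0.4791, -0.0577, 0.245]
tool_rot: [0.992, 0.126, -0.001, -0.0]
force: [-0.3, 0.2, -0.0]
finger_gap: 0.004
gripper_force: 0.0
```

>>> drive_tool(plan=[[0,0,0,-0.3,6.7,1.6,-1],[0,0,0,-0.3,6.7,1.6,-1],[0,0,0,-0.3,6.6,1.6,-1],[0,0,0,0,0,0,-1],[0,0,0,0,0,0,-1],[0,0,0,0,0,0,-1]])

```text
t: 2.7
tcp_pos: [0.4805, -0.0595, 0.2459]
tool_rot: [0.981, 0.081, 0.173, -0.013]
force: [-1.1, -0.5, 0.2]
finger_gap: 0.001
gripper_force: 0.0
```

```bash
python3 -c "
from h import *
go(BT+.044*N,RB)
im,P,d=snap('wrist');np.save('w1.npy',P);cv2.imwrite('pics/w1.png',im[...,::-1]);print(d['mount'])
im,P,d=snap('scene');np.save('s1.npy',P)
for i in range(3): s=manip.sense();print(s['force'],s['tcp_pos'])"
```

```text
t 2.7 shift tool [-0.0068 -0.013   0.1003] F [-1.055  -0.5036  0.1848] gap 0.0006062435283454179
turn deg [ 0.1315 -0.0316  0.0304]
[[-0.0007  0.9609  0.2767  0.0696]
 [ 1.      0.001  -0.0011  0.0008]
 [-0.0014  0.2767 -0.9609 -0.1297]
 [ 0.      0.      0.      1.    ]]
[-0.513  -0.3222  0.4709] [ 0.4806 -0.0589  0.2458]
[-0.513  -0.3222  0.4709] [ 0.4806 -0.0589  0.2458]
[-0.513  -0.3222  0.4709] [ 0.4806 -0.0589  0.2458]
```

View pics/w1.png

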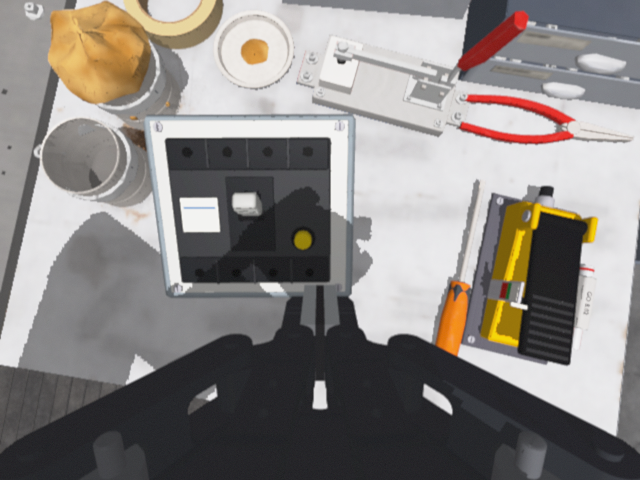

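The wrist view shows the box square to the tool, with the button at (303,239), the lever tip at (246,203), and the paddle's ribbed area at about (548,325). I'll measure these again from here.

```bash
python3 -c "
from h import *
P=np.load('w1.npy');im=cv2.imread('pics/w1.png').astype(int)
m=np.zeros((480,640),bool);m[220:260,285:320]=1;m&=(im[...,2]>90)&(im[...,0]<60);v,u=np.nonzero(m)
print('btn',m.sum(),P[m].mean(0),np.median(P[m],0))
Q=P[140:280,170:328].reshape(-1,3);h=(Q-FC)@N;F=Q[abs(h)<.005];print('face h',np.median((F-FC)@N),'rel box u,y range',((F-FC)@U).min(),((F-FC)@U).max(),((F-FC)@Yb).min(),((F-FC)@Yb).max())
L=Q[(h>.022)&(h<.035)];print('lever',L.mean(0),(L.mean(0)-FC)@np.c_[U,Yb,N])
m=np.zeros((480,640),bool);m[205:370,505:600]=1;m&=(im.max(-1)<80)&(P[...,2]>.045)
Q=P[m];r=cv2.minAreaRect(Q[:,:2].astype(np.float32));print('paddle',r,cv2.boxPoints(r))
c=Q.mean(0);nv=np.linalg.svd(Q-c,full_matrices=False)[2][2];print(c,nv)
d=cv2.boxPoints(r)
"
```

```text
btn 260 [ 0.5195 -0.0403  0.1074] [ 0.5194 -0.0403  0.108 ]
face h 0.002100495383986379 rel box u,y range -0.05991980713010365 0.05594632498079847 -0.0627787817504835 0.06417046214569491
lever [0.5389 0.005  0.1342] [ 0.0125 -0.0009  0.0273]
paddle ((0.5189247131347656, -0.26726460456848145), (0.058013152331113815, 0.1355160027742386), 84.72274017333984) [[ 0.4488 -0.2899]
 [ 0.5837 -0.3024]
 [ 0.5891 -0.2446]
 [ 0.4541 -0.2321]]
[ 0.5158 -0.2714  0.0655] [-0.1156 -0.022  -0.9931]
```

>>> drive_tool(plan=[[-0.004,-0.0065,0.025,0,0,0,-1],[-0.004,-0.0065,0.025,0,0,0,-1],[0,0,0.025,0,0,0,-1],[0,0,0.025,0,0,0,-1],[0,0,0.015,0,0,0,-1],[0,0,0.005,0,0,0,-1],[0,0,0,0,0,0,-1],[0,0,0,0,0,0,-1]])

```text
t: 3.6
tcp_pos: [0.5107, -0.04, 0.1303]
tool_rot: [0.981, 0.082, 0.174, -0.014]
force: [-0.1, -0.8, 0.3]
finger_gap: -0.001
gripper_force: 0.0
```

```bash
python3 -c "
from h import *
go(BT+.014*N,RB)"
```

```text
t 3.6 shift tool [0.0017 0.0014 0.0103] F [-0.1487 -0.7892  0.2726] gap -0.0010581328247223157
turn deg [ 0.0533 -0.0572  0.0566]
```

>>> drive_tool(plan=[[0.001,0.001,0.005,0,0,0,-1],[0,0,0.004,0,0,0,-1],[0,0,0.003,0,0,0,-1],[0,0,0.002,0,0,0,-1],[0,0,0,0,0,0,-1],[0,0,0,0,0,0,-1]])

```text
t: 4.2
tcp_pos: [0.5166, -0.0404, 0.1174]
tool_rot: [0.981, 0.081, 0.174, -0.014]
force: [1.0, -0.8, 5.6]
finger_gap: -0.001
gripper_force: 1.9
```

```bash
cat > lev.py <<'E'
from h import *
import sys
go(BT+.014*N,RB)
im,P,d=snap('wrist');cv2.imwrite(f'pics/{sys.argv[1]}.png',im[...,::-1])
X=(P.reshape(-1,3)-FC)@np.c_[U,Yb,N]
L=X[(abs(X[:,0])<.035)&(abs(X[:,1])<.013)&(X[:,2]>.015)&(X[:,2]<.036)]
print('lever',len(L),L.mean(0) if len(L) else '',L[L[:,2]>.024].mean(0) if len(L) else '')
E
python3 lev.py w2
```

```text
t 4.2 shift tool [ 0.0008  0.0001 -0.0038] F [ 1.0038 -0.8427  5.5755] gap -0.0008476758385816341
turn deg [ 0.0959 -0.0788  0.0128]
lever 2246 [-0.0137 -0.0014  0.0242] [-0.0161 -0.001   0.0274]
```

The lever has dropped to u = -16 mm. Next I'll retract and move to the low side of the lever.

>>> drive_tool(plan=[[0,0,-0.01,0,0,0,-1],[0,0,-0.02,0,0,0,-1],[0,0,-0.02,0,0,0,-1],[-0.012,-0.02,0,0,0,0,-1],[-0.012,-0.02,0,0,0,0,-1],[0,0,0,0,0,0,-1],[0,0,0,0,0,0,-1]])

```text
t: 4.95
tcp_pos: [0.4703, -0.0071, 0.1556]
tool_rot: [0.981, 0.082, 0.173, -0.014]
force: [-0.1, 0.5, 0.0]
finger_gap: 0.002
gripper_force: 0.0
```

```bash
python3 lev.py w3; python3 -c "
from h import *
go(FC-.047*U-.001*Yb+.030*N,RB)"
```

```text
t 4.95 shift tool [0.0254 0.0406 0.0459] F [-0.1004  0.5436  0.0308] gap 0.002074458077039272
turn deg [0.0403 0.0068 0.052 ]
lever 1203 [-0.0146 -0.0003  0.0251] [-0.0169 -0.0003  0.0275]
t 5.0 shift tool [-0.0023 -0.0014  0.0411] F [ 1.0098  0.355  -0.0967] gap -0.005085411719464298
turn deg [ 0.0951 -0.0641  0.0336]
```

View pics/w3.png

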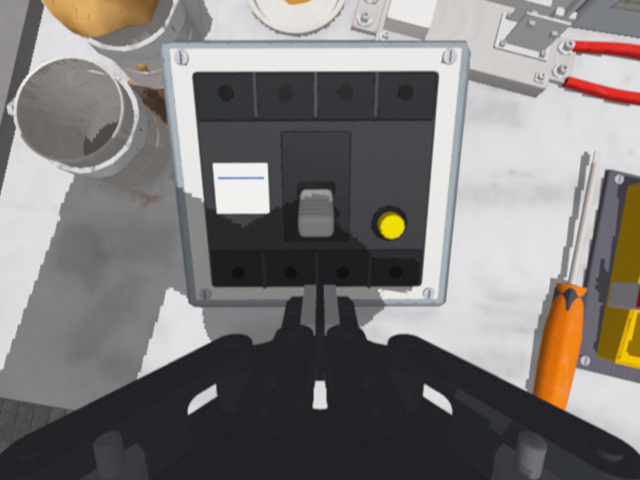

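The lever is dropped at (316,213) and the fingertips at (320,290) line up with it. I'll descend and push up-slope.

>>> drive_tool(plan=[[-0.002,-0.001,0.015,0,0,0,-1],[0,0,0.015,0,0,0,-1],[0,0,0.01,0,0,0,-1],[0,0,0,0,0,0,-1],[0.008,0,0,0,0,0,-1],[0.006,0,0,0,0,0,-1],[0,0,0,0,0,0,-1]])

```text
t: 5.7
tcp_pos: [0.4952, -0.0024, 0.1226]
tool_rot: [0.981, 0.082, 0.173, -0.014]
force: [-2.0, -1.5, -2.0]
finger_gap: 0.002
gripper_force: 1.0
```

>>> drive_tool(plan=[[0.007,0,0,0,0,0,-1],[0.007,0,0,0,0,0,-1],[0.006,0,0,0,0,0,-1],[0,0,0,0,0,0,-1],[0,0,0,0,0,0,-1]])

```text
t: 6.2
tcp_pos: [0.512, 0.0015, 0.1289]
tool_rot: [0.982, 0.081, 0.172, -0.015]
force: [-4.7, -0.0, 1.4]
finger_gap: 0.004
gripper_force: 2.0
```

```bash
python3 lev.py w4; python3 -c "
from h import *
go(FC-.005*U-.001*Yb+.030*N,RB)"
```

```text
t 6.2 shift tool [-0.0054  0.0421  0.0062] F [-4.6926 -0.018   1.4077] gap 0.0043054224459042525
turn deg [-0.0437  0.0947  0.0209]
lever 2158 [ 0.0013 -0.0001  0.0297] [ 0.0008 -0.0001  0.0304]
t 6.25 shift tool [0.0097 0.0009 0.0014] F [-5.4324  0.0893  0.9237] gap 0.001826144170992301
turn deg [-0.0386  0.0959  0.0087]
```

>>> drive_tool(plan=[[0.005,0,0,0,0,0,-1],[0.005,0,0,0,0,0,-1],[0,0,0,0,0,0,-1],[0,0,0,0,0,0,-1]])

```text
t: 6.65
tcp_pos: [0.5225, 0.0026, 0.1324]
tool_rot: [0.981, 0.081, 0.173, -0.014]
force: [-4.8, -0.3, 0.1]
finger_gap: 0.002
gripper_force: 2.0
```

```bash
python3 lev.py w5; python3 -c "
from h import *
go(FC-.005*U-.001*Yb+.030*N,RB)"
```

```text
t 6.65 shift tool [-0.0164  0.0416  0.006 ] F [-4.8136 -0.3313  0.1366] gap 0.002060880832533598
turn deg [0.0301 0.0055 0.024 ]
lever 2119 [ 0.0119 -0.0003  0.0278] [ 0.0114 -0.0003  0.0283]
t 6.7 shift tool [-0.0013  0.0004  0.0012] F [-3.7446 -0.6844  0.4521] gap -0.0015936647209514713
turn deg [0.0351 0.0032 0.0141]
```

>>> drive_tool(plan=[[0.002,0,0,0,0,0,-1],[0.001,0,0,0,0,0,-1],[0.001,0,0,0,0,0,-1],[0,0,0,0,0,0,-1],[0,0,0,0,0,0,-1]])

```text
t: 7.2
tcp_pos: [0.5241, 0.0032, 0.1328]
tool_rot: [0.982, 0.081, 0.171, -0.014]
force: [-8.9, -5.1, -2.0]
finger_gap: -0.002
gripper_force: 4.6
```

```bash
python3 lev.py w6
```

```text
t 7.2 shift tool [-0.0181  0.0419  0.0059] F [-8.9    -5.1383 -2.0145] gap -0.00241899534507227
turn deg [-0.0321  0.2325  0.0114]
lever 2091 [ 0.0132 -0.0002  0.0276] [ 0.0125 -0.0002  0.0281]
```

>>> drive_tool(plan=[[-0.01,0,0,0,0,0,-1],[-0.015,0,0,0,0,0,-1],[-0.01,0,0,0,0,0,-1],[0,0,-0.02,0,0,0,-1],[0,0,-0.03,0,0,0,-1],[0,0,0,0,0,0,-1]])

```text
t: 7.85
tcp_pos: [0.4798, -0.0065, 0.1722]
tool_rot: [0.981, 0.081, 0.177, -0.011]
force: [0.2, -1.8, -0.3]
finger_gap: 0.0
gripper_force: 0.0
```

```bash
python3 lev.py w7; python3 -c "
from h import *
go(np.array([.43,-.20,.17]),RP);go(PAD+[0,0,.034],RP)"
```

```text
t 7.85 shift tool [0.0104 0.0393 0.0587] F [ 0.2274 -1.7958 -0.3102] gap 0.00032357716791314717
turn deg [ 0.3633 -0.4907  0.0615]
lever 940 [ 0.0117 -0.0002  0.0265] [ 0.0127 -0.0002  0.0278]
t 7.9 shift tool [-0.0764  0.183  -0.0261] F [ 0.0836 -0.3554 -0.6667] gap 0.0043759808704959425
turn deg [ -2.1347 -20.3609  13.5944]
t 7.9 shift tool [-0.0602  0.2606  0.0519] F [ 0.0836 -0.3554 -0.6667] gap 0.0043759808704959425
turn deg [ -2.1347 -20.3609  13.5944]
```

View pics/w7.png

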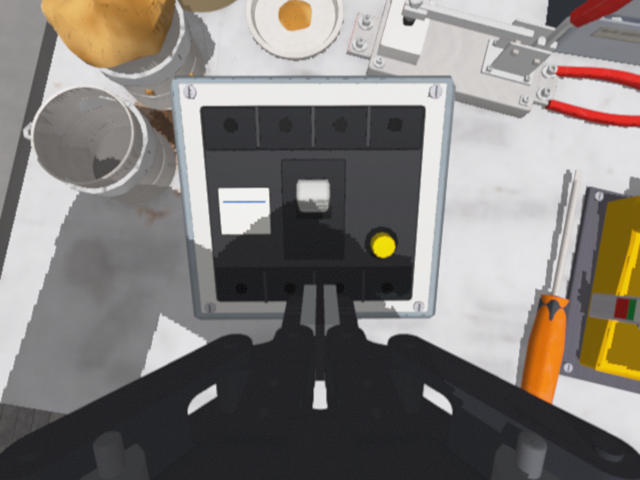

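The lever is up at (313,195) and latched. Now on to the paddle.

>>> drive_tool(plan=[[0,0,-0.03,0,0,0,-1],[0,0.025,0,-0.7,-6.8,4.5,-1],[0,0.025,0,-0.7,-6.8,4.5,-1],[0,0.025,0,-0.7,-6.8,4.5,-1],[0,0,0,0,0,0,-1],[0,0,0,0,0,0,-1]])

```text
t: 8.5
tcp_pos: [0.4753, -0.0758, 0.1954]
tool_rot: [1.0, -0.028, 0.008, -0.005]
force: [-1.4, 0.8, -0.7]
finger_gap: -0.003
gripper_force: 0.0
```

```bash
python3 -c "
from h import *
go(PAD+[-.02,0,.09],RP)"
```

```text
t 8.5 shift tool [-0.0006  0.1948  0.0343] F [-1.4193  0.8034 -0.6559] gap -0.002824208407301835
turn deg [-0.6125 -0.8403  1.1182]
```

>>> drive_tool(plan=[[0,0.028,0,-0.6,-0.8,1.1,-1],[0,0.028,0.003,0,0,0,-1],[0,0.028,0.003,0,0,0,-1],[0,0.028,0.003,0,0,0,-1],[0,0.028,0.003,0,0,0,-1],[0,0.028,0.003,0,0,0,-1],[0,0.025,0.003,0,0,0,-1],[0,0,0,0,0,0,-1],[0,0,0,0,0,0,-1]])

```text
t: 9.4
tcp_pos: [0.4593, -0.267, 0.1773]
tool_rot: [0.999, -0.038, -0.001, -0.001]
force: [0.4, 0.8, -0.1]
finger_gap: -0.001
gripper_force: 0.0
```

```bash
cat > pad.py <<'E'
from h import *
import sys
go(PAD+[0,0,.014],RP)
im,P,d=snap('wrist');cv2.imwrite(f'pics/{sys.argv[1]}.png',im[...,::-1]);np.save('wp.npy',P)
E
python3 pad.py w8
```

```text
t 9.4 shift tool [0.0255 0.0013 0.0942] F [ 0.4002  0.7905 -0.1359] gap -0.0007463604150969731
turn deg [-0.075   0.1058 -0.0147]
```

View pics/w8.png

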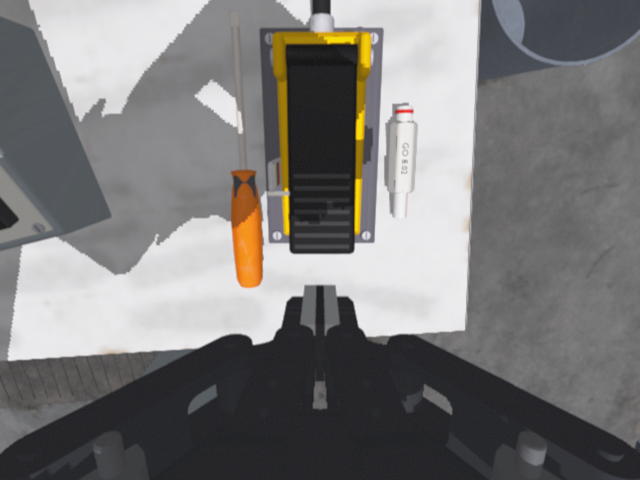

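The paddle spans columns 288–356, with ribs over rows 172–252 and a free end near row 252. The tool yaw is aligned with it.

```bash
python3 -c "
from h import *
P=np.load('wp.npy')
for v,u in ((250,322),(245,322),(212,322),(174,322),(55,322),(200,292),(200,352)): print(v,u,P[v,u])
print((P[205:218,318:326].reshape(-1,3)).mean(0))"
```

```text
250 322 [ 0.4544 -0.2693  0.0725]
245 322 [ 0.4581 -0.2696  0.0727]
212 322 [ 0.4807 -0.2713  0.0696]
174 322 [ 0.5061 -0.2732  0.0685]
55 322 [ 0.5792 -0.2787  0.0603]
200 292 [ 0.4901 -0.2514  0.0674]
200 352 [ 0.487  -0.2923  0.0675]
[ 0.4814 -0.271   0.0696]
```

>>> drive_tool(plan=[[0.012,0.001,0.02,0,0,0,-1],[0.012,0.001,0.02,0,0,0,-1],[0,0,0.02,0,0,0,-1],[0,0,0.012,0,0,0,-1],[0,0,0.007,0,0,0,-1],[0,0,0,0,0,0,-1],[0,0,0,0,0,0,-1]])

```text
t: 10.15
tcp_pos: [0.4839, -0.2719, 0.0995]
tool_rot: [0.999, -0.037, -0.0, 0.001]
force: [-0.3, 0.7, 1.6]
finger_gap: 0.002
gripper_force: 0.0
```

>>> drive_tool(plan=[[0,0,0.003,0,0,0,-1],[0,0,0.003,0,0,0,-1],[0,0,0.003,0,0,0,-1],[0,0,0.002,0,0,0,-1],[0,0,0,0,0,0,-1],[0,0,0,0,0,0,-1]])

```text
t: 10.75
tcp_pos: [0.4837, -0.272, 0.0878]
tool_rot: [0.999, -0.037, -0.001, 0.0]
force: [0.2, 0.1, 0.2]
finger_gap: -0.001
gripper_force: 0.0
```

```bash
python3 pad.py w9
```

```text
t 10.75 shift tool [ 0.0007 -0.0021  0.0048] F [0.2118 0.1007 0.1594] gap -0.0009084983843407804
turn deg [0.0417 0.0673 0.0021]
```

>>> drive_tool(plan=[[0,0,0.002,0,0,0,-1],[0,0,0.002,0,0,0,-1],[0,0,0.002,0,0,0,-1],[0,0,0.002,0,0,0,-1],[0,0,0.002,0,0,0,-1],[0,0,0.002,0,0,0,-1],[0,0,0,0,0,0,-1],[0,0,0,0,0,0,-1]])

```text
t: 11.6
tcp_pos: [0.4834, -0.2719, 0.0759]
tool_rot: [0.999, -0.037, -0.001, 0.0]
force: [-2.6, -0.4, 5.6]
finger_gap: -0.002
gripper_force: 2.3
```

>>> drive_tool(plan=[[0,0,0.001,0,0,0,-1],[0,0,0.001,0,0,0,-1],[0,0,0.001,0,0,0,-1],[0,0,0,0,0,0,-1],[0,0,0,0,0,0,-1]])

```text
t: 12.1
tcp_pos: [0.4835, -0.2719, 0.0729]
tool_rot: [0.999, -0.037, -0.001, 0.0]
force: [-3.6, -0.5, 5.2]
finger_gap: -0.002
gripper_force: 2.5
```

>>> drive_tool(plan=[[0,0,0.001,0,0,0,-1],[0,0,0,0,0,0,-1],[0,0,0,0,0,0,-1]])

```text
t: 12.4
tcp_pos: [0.4835, -0.2719, 0.0719]
tool_rot: [0.999, -0.037, -0.001, 0.0]
force: [-4.0, -0.9, 4.9]
finger_gap: 0.004
gripper_force: 2.6
```

>>> drive_tool(plan=[[0,0,0.0005,0,0,0,-1],[0,0,0,0,0,0,-1],[0,0,0,0,0,0,-1]])

```text
t: 12.7
tcp_pos: [0.4834, -0.2719, 0.0714]
tool_rot: [0.999, -0.037, -0.001, 0.0]
force: [-2.9, 0.3, 5.3]
finger_gap: 0.001
gripper_force: 2.7
```

```bash
cat > fin.py <<'E'
from h import *
go(PAD+[0,0,.014],RP)
im,P,d=snap('wrist')
a=cv2.resize(im[120:300,210:410,::-1],None,fx=2,fy=2,interpolation=cv2.INTER_CUBIC)
Q=P[130:300,285:360].reshape(-1,3);print('wrist pad z',np.nanmedian(Q[:,2]))
im2,P2,_=snap('scene');P3=snap('top')[1]
b=cv2.resize(im2[290:410,260:420,::-1],(480,360),interpolation=cv2.INTER_CUBIC)
cv2.imwrite('pics/fin.png',np.hstack([a,cv2.resize(b,(380,360))]))
u=np.array([np.cos(ya),np.sin(ya)])
for P in (P2,P3):
    X=P.reshape(-1,3);al=(X[:,:2]-[.483,-.271])@u;ac=(X[:,:2]-[.483,-.271])@[-u[1],u[0]]
    k=(abs(ac)<.019)&(al>.015)&(al<.08)&(X[:,2]>.04)&(X[:,2]<.085);s=np.polyfit(al[k],X[k,2],1)
    for _ in range(4): k&=abs(np.polyval(s,al)-X[:,2])<.003;s=np.polyfit(al[k],X[k,2],1)
    print('paddle slope',s,k.sum(),'joint',.12+np.arctan(s[0]))
E
python3 fin.py
```

```text
t 12.7 shift tool [ 0.0009 -0.002  -0.0116] F [-2.9193  0.2774  5.2613] gap 0.0012016964428367197
turn deg [0.0364 0.0936 0.0173]
wrist pad z 0.057997198283275334
paddle slope [-0.0189  0.0588] 333 joint 0.10105256984920347
paddle slope [-0.0147  0.0589] 180 joint 0.10525949432743668
```

View pics/fin.png

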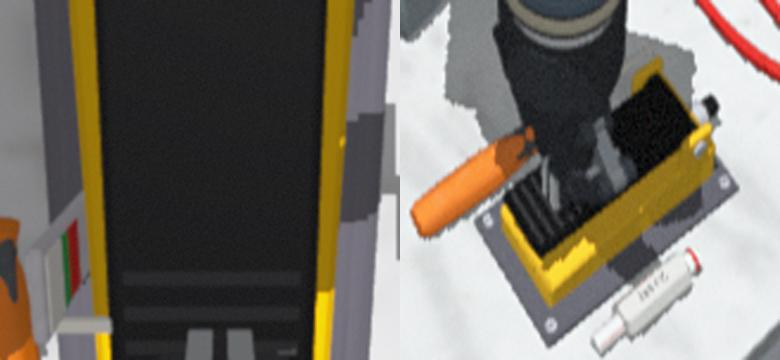

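The paddle is nearly level, at about 0.10 rad, with the tools undisturbed. The force step hasn't come yet, so I'll creep on to it.

>>> drive_tool(plan=[[0,0,0.001,0,0,0,-1],[0,0,0,0,0,0,-1],[0,0,0,0,0,0,-1]])

```text
t: 13.15
tcp_pos: [0.4834, -0.2719, 0.0706]
tool_rot: [0.999, -0.037, -0.001, 0.0]
force: [-3.8, -0.1, 6.2]
finger_gap: -0.006
gripper_force: 3.3
```

>>> drive_tool(plan=[[0,0,0.0005,0,0,0,-1],[0,0,0,0,0,0,-1],[0,0,0,0,0,0,-1]])

```text
t: 13.45
tcp_pos: [0.4834, -0.2719, 0.0706]
tool_rot: [0.999, -0.037, -0.001, 0.0]
force: [-4.9, 0.1, 9.4]
finger_gap: -0.003
gripper_force: 4.9
```

```bash
python3 fin.py
```

```text
t 13.45 shift tool [ 0.0009 -0.002  -0.0124] F [-4.8946  0.0864  9.4368] gap -0.0028794090838116914
turn deg [0.0467 0.0816 0.0169]
wrist pad z 0.057540629677532984
paddle slope [0.0031 0.0568] 335 joint 0.12312814627313019
paddle slope [0.0142 0.0567] 180 joint 0.13421972142294236
```

Run:
```python
from h import *
im,P,d=snap('top')
X=(P.reshape(-1,3)-FC)@np.c_[U,Yb,N]
L=X[(abs(X[:,0])<.035)&(abs(X[:,1])<.013)&(X[:,2]>.02)&(X[:,2]<.036)];print('lever',len(L),L.mean(0))
s=manip.sense();print(s['force'],s['tcp_pos'])
if L.mean(0)[0]>.008: print(manip.sign_off())
```

```text
lever 70 [ 0.0152 -0.0003  0.0268]
[-3.4703  0.038   9.9968] [ 0.4834 -0.2719  0.0706]
the job is handed in; nothing more can be done
None
```

The job is handed in: the test button dropped the lever, I lifted it back until it latched and let go, and the arm is still holding the paddle at its middle position (about 0.12 rad, 10 N) without having pushed it through; none of the moves touched the tools.

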